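Put a cell on charge

TASK

Take the orange-banded cell from the wire rest and load it into the bench charger: flat end against the coil spring, pressed in against the spring and down until it lies level in the bay with its brass nub caught under the orange lip. Then press the green start button fully down and let go. Leave the grey-banded cell and everything else on the bench where it is.

Things in the scene. Friction and masses are not known exactly. Their poses are not given: they have to be found in the camera images.
- fresh_cell: the cell to load: black cylinder, 40 mm diameter, 100 mm long, orange band near its nub end, about 280 g. Origin at mid-length on its axis; its x axis points along the cylinder to the nub, a brass stud of 9 mm diameter standing 6 mm out of the +x end; the -x end is flat. Lies level on two wires, axis 28 mm above the bench, free at both sides and ends.
- fresh_cell_nub (a point): outer end of the wanted cell's nub, on its axis, 56 mm from the cell's origin
- fresh_cell_tail (a point): centre of the wanted cell's flat end, 50 mm from its origin
- flat_cell: the other cell, same shape and axes but with a grey band; it lies parallel to the wanted one, 100 mm beside it on the same rest, and either may be on either side. Leave it.
- rest: fixed wire rest for two cells, 90 mm (x, along the cells) by 150 mm (y), 11 mm high; origin under its centre; the cells lie at its y = -50 and +50 mm
- charger: fixed black bench charger with orange ends. Origin on the bench; x runs along the bay from spring end to lip end, z up. Body x -100 to +65 mm, y -83 to +42 mm, deck 31 mm high. At the spring end an orange tower, x -100 to -80 mm, 60 mm wide, 52 mm high; at the other end an orange wall from x = 51 mm on, with the lip on top.
- contact (a point): centre of the brass contact on the end wall, where the nub's outer end must rest (charger x = 51 mm, y = 0, 30 mm above the bench)
- lip (a point): middle of the lip's inner upper edge: charger x = 47 mm (4 mm inside the end wall), 40 mm above the bench; lip 30 mm wide, underside 36.5 mm up. A cell laid in with its flat end down against the spring cap leans about 18 degrees, the lower edge of its nub end on the lip. Of a seated cell's end face the top 10 mm stand above the lip, free to push on.
- spring (a joint): how far the spring is pressed in, m: 0 free, 0.016 at its stop; 3 N to start and 6 N more per 10 mm; springs back. The nub passes the lip at 0.009 or more; a seated cell keeps it at 0.005.
- start (a joint): travel of the green start button, m: 0 up, 0.006 fully down, which takes about 5 N; it springs back
- start_top (a point): centre of the top of the green button (28 mm in diameter), which is pressed straight down; it stands on the deck beside the bay, at charger x = -12 mm, y = -52 mm
- spray_can: bystander: blue and metal spray can, 56 mm in diameter, 170 mm tall, origin at its foot
- glue_bottle: bystander: white bottle 44 mm in diameter, 110 mm tall, origin at its foot
- screwdriver: bystander: screwdriver lying on the bench
- tape_roll: bystander: yellow roll 90 mm in diameter, 24 mm high, lying flat
- nail_box: bystander: yellow box 90 x 60 x 45 mm, origin under its centre
- bay (a point): middle of the bay floor (charger x = 0, y = 0, 10 mm above the bench). The bay is a trough along x, 43 mm wide, 21 mm deep, deck on both sides; a seated cell's axis is 30 mm above the bench, so fingers cannot hold its sides at the end: lay it in leaning, let go, and push. Spring cap to end wall is 101 mm; the cell is 106 mm long with its nub.
- spring_tip (a point): foremost point of the coil spring's round steel cap (ball of 9 mm radius), at charger x = -50 mm when free, y = 0, 30 mm above the bench; it moves with the spring
Mind the look-alikes: they are no part of the job. What is shaped like the charger but white is not meant. What is shaped like the fresh_cell but blue or pink is not meant.

How it is judged:
By the outcome, as a careful person would: the job done as asked, in the order asked, and still so for the second after the job is handed in, with the robot touching nothing.
It also fails if it takes over 48 s, if anything falls off the work surface, if the arm or the gripper's body presses on something with over 40 N, if the wrist force passes 120 N, or if a joint passes its speed limit or range.

ROBOT

A 7-joint arm with a two-finger parallel gripper is mounted at the origin on the work surface. World frame = base frame: x ahead of the robot, y to its left, z up, the work surface at z = 0. Lengths are in m, angles in rad, forces in N, time in s.
With the tool pointing down it reaches from about 0.4 to 0.875 m from the base axis. Payload 6.5 kg.
Tool frame: the origin (TCP) lies midway between the tips of the shut fingers; the grasp point (between the pads) lies 19 mm behind it; z points along the fingers, y is the line along which they close (so a half turn about z gives the same grasp; the last joint's range is limited). The gripper opens to 85 mm and grips with 20 to 120 N. Pads are 22 mm wide; open, the fingers measure 114 mm over their backs; the gripper's body (76 mm by 85 mm) begins 54 mm behind the grasp point. The pads swing forward as they close: fully open they stand 13 mm farther back than shut.
Start: joints at [1.2, 0.536, -0.004, 1.538, 0.003, 1.067, -0.071], TCP at [0.195, -0.62, 0.231] pointing down, gripper open.
Joint ranges: [-2.7, 2.7], [-0.37, 2.16], [-1.27, 1.26], [0.24, 2.4], [-1.31, 4.45], [0.19, 1.91], [-2.76, 2.76]. Speed limits (rad/s): [2.39, 2.39, 3.14, 3.14, 3.14, 3.14, 3.14].

INTERFACE

Orientations are given as a unit quaternion [x, y, z, w].
In Python, from bench import manip gives the robot as it stands.
- The arm moves only by the tool drive_tool, never from a script. Its argument "targets" is text: rows parted by semicolons, each of 7 numbers parted by spaces: the turn, a rotation vector about the tool's x, y, z in degrees, then the shift along the tool's x, y, z in m, then the opening, from 0 (shut) to 1 (fully open). A call has exactly 8 rows; each row is the pose to reach, as a shift and turn from the pose commanded when the call began, along the tool's axes at that moment; what a row does not reach only later rows make up. A row lasts 1/10 s, in which the tool goes at most 50 mm and 8.59 degrees, less where a joint would pass 70% of its speed; a pose out of reach is approached as far as the arm can. A call with a gripper value outside its range is refused whole. The fingers move at their own pace and stop on an object; "newtons" is the grip in N (left out, the last holds). Time passes only in rows, so rows that repeat a pose let the fingers close, or fill a call up. It gives the time, the measured TCP pose, the force, the opening and the grip force at its end, in the units of the state.
- manip.sense(): the state, without advancing time (a new reading comes with each control period).
- manip.grab_frame(name): name is "scene" or "top" or "wrist"; returns the picture (480x640x3 uint8, red, green, blue); there is no depth.
- manip.calibration(name): a dict with "fx", "fy", "cx", "cy" (pixels), "R" (3x3) and "t" (3): a world point X has camera coordinates R X + t; the wrist camera has in their place "mount" (4x4, takes a point from camera to tool coordinates, whose origin is the TCP and whose axes are the flange's). Camera axes: x right, y down, z forward; pixel columns grow to the right and rows downward; lengths in m; the calibration is good to about 2 mm. A picture is of the moment at which its call begins: read the wrist's pose just before it. calibration takes no time and is no camera call.
- manip.hand_in(): hands the job in; it is judged then, once.
The state is a dict: "t": time; "joint_positions": joint angles; "joint_velocities": joint speeds; "effort": joint torques, N m; "position": TCP position; "eef_rot": TCP orientation; "force": force on the tool from outside, world axes, zero at the start; "wrist_torque": the same for the moment, N m; "grip_width": finger opening in m; "grasp_force": force on a finger pad.
Only numpy, scipy, OpenCV 4.12 (cv2) and the standard library are available. Lean on these libraries where they do the work, as an engineer would, in place of code of your own. Each camera call takes 0.05 s, during which the arm holds its last target. There are 200 camera calls.

## Working session

There is one attempt and no reset: what is moved stays moved. The work goes in short steps, Python scripts to look and compute and a tool call to move; the robot and the scene stay as the last step left them, time stands still between calls to the robot, and variables do not carry over. Pictures are saved under pics/ and viewed, at most 10 in all, crops included, and the job is handed in when it is done.

Besides the shell and the picture viewer there is one more tool, called after ">>>" in YAML: its name, and indented under it one key for each argument. drive_tool: Moves the arm, as the interface text tells. Its arguments: {"type":"object","properties":{"targets":{"type":"string"},"newtons":{"type":"number"}},"required":["targets"]}

```bash
mkdir -p pics
python3 - <<'E'
from bench import manip
import cv2,json
s=manip.sense();print({k:s[k] for k in('t','position','eef_rot','force','grip_width')})
for n in('scene','top'):
    im=manip.grab_frame(n);cv2.imwrite(f'pics/{n}0.png',im[:,:,::-1])
for n in('scene','top','wrist'):print(n,manip.calibration(n))
E
```

```text
{'t': 0.0, 'position': array([ 0.19485262, -0.61943223,  0.23040739]), 'eef_rot': array([ 9.88404395e-01,  1.51841983e-01, -1.96172729e-04, -8.51485497e-04]), 'force': array([ 0.69872544, -0.11976303,  0.35969292]), 'grip_width': 0.08525871464881597}
scene {'fx': 602.6125727341702, 'fy': 602.6125727341702, 'cx': 321.99687678318617, 'cy': 238.23472218537606, 'R': array([[-0.58208631,  0.81295097, -0.01691881],
       [ 0.65584209,  0.45709052, -0.60078233],
       [-0.48067315, -0.36080323, -0.7992336 ]]), 't': array([ 0.34836021, -0.36174078,  1.73164706])}
top {'fx': 484.61532719344166, 'fy': 484.61532719344166, 'cx': 318.7568364318319, 'cy': 249.06068054705494, 'R': array([[ 0.02533612, -0.99967236, -0.00364087],
       [-0.98723951, -0.02444793, -0.15735456],
       [ 0.15721399,  0.00758116, -0.98753546]]), 't': array([0.00176803, 0.62259849, 1.2924053 ])}
wrist {'fx': 403.433021082391, 'fy': 403.433021082391, 'cx': 318.8293851932616, 'cy': 235.05291841955278, 'mount': array([[ 3.26660678e-04, -9.49340662e-01, -3.14248629e-01,
         8.14626663e-02],
       [ 9.99999924e-01,  2.42770717e-04,  3.06090566e-04,
         1.98445193e-04],
       [-2.14293855e-04, -3.14248705e-01,  9.49340669e-01,
        -1.43475165e-01],
       [ 0.00000000e+00,  0.00000000e+00,  0.00000000e+00,
         1.00000000e+00]])}
```

View pics/top0.png

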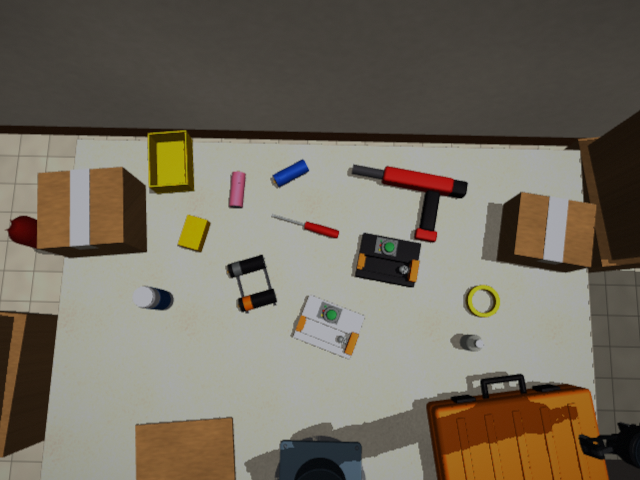

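View pics/scene0.png

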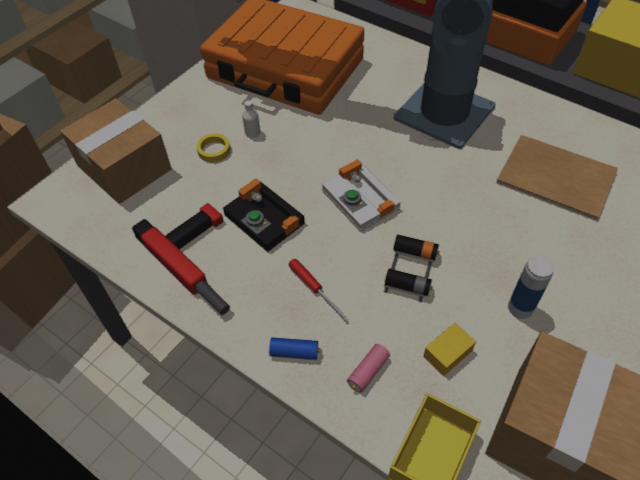

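The top view shows the fresh cell at about (258,300), with its orange band and nub to the left at (246,304). The black charger is at (388,260), with the spring and tower on its right at (410,270), the lip end on its left at (361,262) and the green button at (389,246). The scene view agrees: cell at (416,247), charger at (264,213).

```bash
cat > h.py <<'E'
from bench import manip
import numpy as np,cv2
from scipy.spatial.transform import Rotation as Ro
def cam(n,s=None):
    c=manip.calibration(n)
    if n=='wrist':
        T=np.eye(4);T[:3,:3]=Ro.from_quat(s['eef_rot']).as_matrix();T[:3,3]=s['position']
        M=T@c['mount'];R=M[:3,:3].T;return c,R,-R@M[:3,3]
    return c,np.array(c['R']),np.array(c['t'])
def plane(C,px,z):
    c,R,t=C;px=np.atleast_2d(np.array(px,float))
    d=np.c_[(px[:,0]-c['cx'])/c['fx'],(px[:,1]-c['cy'])/c['fy'],np.ones(len(px))]@R
    o=-R.T@t;return o+d*((z-o[2])/d[:,2])[:,None]
def proj(C,X):
    c,R,t=C;p=np.atleast_2d(X)@R.T+t
    return np.c_[c['fx']*p[:,0]/p[:,2]+c['cx'],c['fy']*p[:,1]/p[:,2]+c['cy']]
def blobs(im,lo,hi,amin=20):
    m=cv2.inRange(cv2.cvtColor(im,cv2.COLOR_RGB2HSV),lo,hi)
    n,l,s,c=cv2.connectedComponentsWithStats(m)
    return [(c[i].round(1),s[i].tolist(),l==i) for i in range(1,n) if s[i][4]>=amin]
OR=((5,150,100),(20,255,255));GR=((45,120,60),(85,255,255))
E
python3 - <<'E'
from h import *
for n in('top','scene'):
    im=cv2.imread(f'pics/{n}0.png')[:,:,::-1].copy();C=cam(n)
    for nm,col,z in(('or',OR,.045),('gr',GR,.04)):
        for c,s,_ in blobs(im,*col,12):
            if s[4]<600:print(n,nm,c,s,plane(C,c,z)[0].round(3))
E
```

```text
top or [586.6 139.1] [579, 138, 19, 3, 28] [ 0.962 -0.744  0.045]
top or [360.8 260.8] [357, 253, 9, 16, 99] [ 0.593 -0.1    0.045]
top or [606.8 262.9] [601, 259, 15, 8, 63] [ 0.604 -0.778  0.045]
top or [413.8 270.4] [409, 260, 10, 22, 150] [ 0.57  -0.246  0.045]
top or [247.2 302.8] [243, 296, 10, 14, 107] [0.47  0.209 0.045]
top or [300.6 323.3] [296, 316, 10, 15, 90] [0.418 0.061 0.045]
top or [351.2 343.2] [345, 333, 14, 22, 155] [ 0.369 -0.076  0.045]
top gr [389.1 246.7] [385, 243, 9, 9, 69] [ 0.635 -0.179  0.04 ]
top gr [331.1 314.4] [327, 310, 10, 10, 77] [ 0.444 -0.021  0.04 ]
scene or [525.2  25. ] [492, 13, 67, 26, 236] [-0.458  0.034  0.045]
scene or [305.6  78.2] [285, 73, 38, 13, 254] [ 0.145 -0.383  0.045]
scene or [349.8 166.2] [340, 160, 21, 13, 124] [ 0.365 -0.078  0.045]
scene or [249.  186.3] [239, 179, 22, 16, 133] [ 0.566 -0.247  0.045]
scene or [385.  205.1] [378, 200, 16, 12, 89] [0.424 0.065 0.045]
scene or [288.9 221.4] [282, 216, 16, 13, 101] [ 0.599 -0.096  0.045]
scene or [427.2 247.9] [422, 241, 12, 15, 128] [0.478 0.213 0.045]
scene gr [351.6 193.6] [347, 190, 10, 8, 65] [ 0.436 -0.025  0.04 ]
scene gr [253.7 214.3] [249, 210, 11, 9, 72] [ 0.627 -0.183  0.04 ]
```

>>> drive_tool:
  targets: "0 0 -61 0.524 -0.349 0 1;0 0 -61 0.524 -0.349 0 1;0 0 -61 0.524 -0.349 0 1;0 0 -61 0.524 -0.349 0 1;0 0 -61 0.524 -0.349 0 1;0 0 -61 0.524 -0.349 0 1;0 0 -61 0.524 -0.349 0 1;0 0 -61 0.524 -0.349 0 1"

```text
t: 0.9
position: [0.4467, -0.3069, 0.2311]
eef_rot: [0.773, 0.634, -0.0, -0.0]
force: [0.3, -0.9, 0.3]
grip_width: 0.0854
grasp_force: 0.0
```

Run:
```python
from h import *
s=manip.sense();R=Ro.from_quat(s['eef_rot']).as_matrix()
print(s['t'],s['position'],R.round(3).tolist(),s['joint_positions'])
```

```text
0.9 [ 0.44671387 -0.30693267  0.23114974] [[0.196, 0.981, -0.0], [0.981, -0.196, 0.0], [0.0, -0.0, -1.0]] [ 0.80448462  0.37837326 -0.35993775  1.80973124  0.15712869  0.9817535
  0.18289532]
```

>>> drive_tool:
  targets: "0 0 0 0.2 0.105 0 1;0 0 0 0.2 0.105 0 1;0 0 0 0.2 0.105 0 1;0 0 0 0.2 0.105 0 1;0 0 0 0.2 0.105 0 1;0 0 0 0.2 0.105 0 1;0 0 0 0.2 0.105 0 1;0 0 0 0.2 0.105 0 1"

```text
t: 1.7
position: [0.588, -0.1354, 0.2309]
eef_rot: [0.775, 0.632, -0.001, -0.0]
force: [-0.8, -1.1, -0.6]
grip_width: 0.0855
grasp_force: 0.0
```

Run:
```python
from h import *
s=manip.sense();im=manip.grab_frame('wrist');cv2.imwrite('pics/w1.png',im[:,:,::-1])
np.save('s1.npy',s,allow_pickle=True)
print(s['t'],s['position'],s['joint_velocities'].round(3));C=cam('wrist',s)
for nm,col,z in(('or',OR,.045),('gr',GR,.04)):
    for c,st,m in blobs(im,*col,200):
        print(nm,c,st,plane(C,c,z)[0].round(4),cv2.minAreaRect(np.argwhere(m)[:,::-1].astype(np.float32)))
```

```text
1.7 [ 0.5879775  -0.13538286  0.23088   ] [ 0.009 -0.005  0.003  0.001 -0.001 -0.002 -0.001]
or [319.7 158.6] [293, 147, 54, 25, 1182] [ 0.5966 -0.0996  0.045 ] ((319.5875244140625, 159.32666015625), (23.781238555908203, 53.40256118774414), 88.49256896972656)
or [ 42.8 187.1] [5, 172, 76, 32, 1729] [ 0.3672 -0.0763  0.045 ] ((42.56389617919922, 187.0314483642578), (78.23054504394531, 23.149394989013672), 7.765166282653809)
or [325.4 322.3] [292, 312, 67, 21, 1227] [ 0.5716 -0.2479  0.045 ] ((325.16326904296875, 322.3890075683594), (19.02157211303711, 66.15145111083984), 88.26429748535156)
gr [105.   97.1] [87, 79, 37, 37, 1055] [ 0.4411 -0.0194  0.04  ] ((105.0, 97.0), (36.0, 36.0), 90.0)
gr [383.5 239.6] [369, 225, 30, 30, 715] [ 0.6371 -0.1804  0.04  ] ((383.5, 239.5), (29.0, 29.0), 90.0)
```

View pics/w1.png

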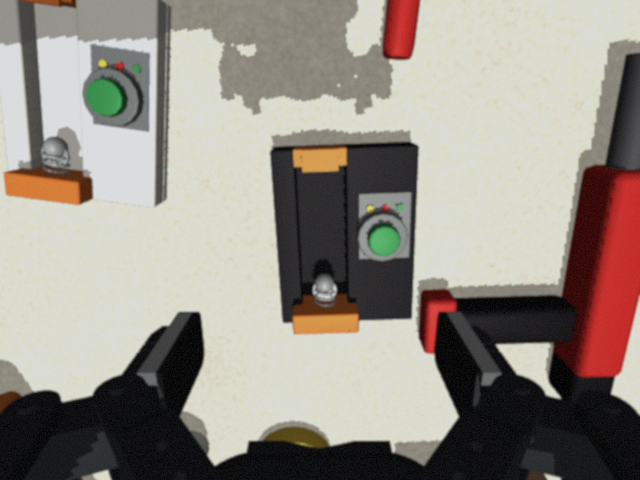

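The wrist picture shows the black charger with its lip and wall at (320,159), spring cap at (325,290), tower top at (325,322) and button at (384,240). Next I compute its pose from the tower, wall and button, each at its own height, and find where the cell lies.

Run:
```python
from h import *
s=np.load('s1.npy',allow_pickle=True).item();C=cam('wrist',s)
im=cv2.imread('pics/w1.png')[:,:,::-1].copy()
a=plane(C,[325.2,322.4],.052)[0];b=plane(C,[319.7,159],.040)[0]
u=(b-a)[:2];print('tower',a,'wall',b,'len(.146)',np.linalg.norm(u),'yaw',np.degrees(np.arctan2(u[1],u[0])))
u/=np.linalg.norm(u);v=np.array([-u[1],u[0]]);o=(a[:2]+b[:2])/2+.017*u;print('origin',o)
for z in(.036,.04,.044):
    g=plane(C,[383.5,239.6],z)[0,:2]-o;print('btn',z,g@u,g@v,'dia',30/403*np.linalg.norm(0.33))
p=proj(C,[[*(o-.059*u),.03],[*(o+.047*u),.04]]);print('cap,lip px',p)
# cell from top & scene
for n in('top','scene'):
    im=cv2.imread(f'pics/{n}0.png')[:,:,::-1].copy();c=cam(n)
    hsv=cv2.cvtColor(im,cv2.COLOR_RGB2HSV);r={'top':(236,284,280,316),'scene':(388,442,232,264)}[n]
    m=(((hsv[...,2]<70)|cv2.inRange(hsv,*OR).astype(bool))).astype(np.uint8)
    k=np.zeros_like(m);k[r[2]:r[3],r[0]:r[1]]=1;m*=k
    q=cv2.connectedComponentsWithStats(m);i=1+q[2][1:,4].argmax()
    R=cv2.minAreaRect(np.argwhere(q[1]==i)[:,::-1].astype(np.float32));print(n,R,plane(c,R[0],.033))
```

```text
tower [ 0.57208736 -0.24390106  0.052     ] wall [ 0.59642309 -0.10055583  0.04      ] len(.146) 0.14539629689972797 yaw 80.36475927748691
origin [ 0.58710061 -0.15546826]
btn 0.036 -0.01761434409532166 -0.05407644993090638 dia 0.02456575682382134
btn 0.04 -0.01621401740327915 -0.05345453414464702 dia 0.02456575682382134
btn 0.044 -0.014813690711236623 -0.05283261835838778 dia 0.02456575682382134
cap,lip px [[323.90578649 281.23062792]
 [320.06002478 169.58285761]]
top ((257.0, 296.0), (32.0, 38.0), 90.0) [[0.48952393 0.18464121 0.033     ]]
scene ((415.0, 249.0), (28.0, 44.0), 90.0) [[0.48872767 0.18834638 0.033     ]]
```

>>> drive_tool:
  targets: "0 0 -22 0.312 -0.171 0 1;0 0 -22 0.312 -0.171 0 1;0 0 -22 0.312 -0.171 0 1;0 0 -22 0.312 -0.171 0 1;0 0 -22 0.312 -0.171 0 1;0 0 -22 0.312 -0.171 0 1;0 0 -22 0.312 -0.171 0 1;0 0 -22 0.312 -0.171 0 1"

```text
t: 2.55
position: [0.4811, 0.2122, 0.2321]
eef_rot: [0.637, 0.771, 0.001, -0.001]
force: [0.9, -0.3, -0.4]
grip_width: 0.0855
grasp_force: 0.0
```

Run:
```python
from h import *
s=manip.sense();im=manip.grab_frame('wrist');cv2.imwrite('pics/w2.png',im[:,:,::-1])
np.save('s2.npy',s,allow_pickle=True)
print(s['t'],s['position'],s['joint_positions'].round(3),np.abs(s['joint_velocities']).max());C=cam('wrist',s)
for c,st,m in blobs(im,*OR,150):
        print(c,st,plane(C,c,.04)[0].round(4),cv2.minAreaRect(np.argwhere(m)[:,::-1].astype(np.float32)))
```

```text
2.55 [0.48108808 0.21215891 0.23206761] [-0.006  0.391 -0.618  1.839  0.263  0.993 -0.543] 0.06606088886404612
[309.6 204.4] [287, 189, 46, 31, 1147] [0.4746 0.2087 0.04  ] ((309.6725769042969, 204.63973999023438), (27.898494720458984, 43.70589828491211), 83.9909896850586)
[226.1 339.8] [206, 323, 44, 31, 649] [0.4204 0.0628 0.04  ] ((226.30003356933594, 339.9000244140625), (43.37971496582031, 18.335756301879883), 26.56505012512207)
```

View pics/w2.png

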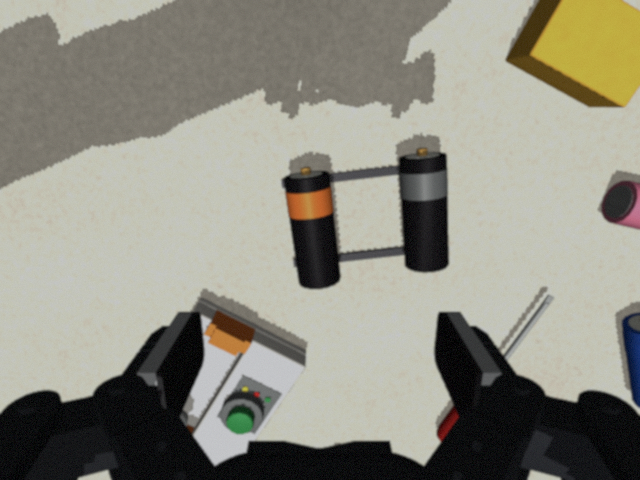

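The picture shows the fresh cell with its nub at (306,171), its band at (310,204) and its tail's top edge near (319,286). The grey-banded cell lies to its right at (424,210), and the white look-alike charger is at the lower left.

Run:
```python
from h import *
s=np.load('s2.npy',allow_pickle=True).item();C=cam('wrist',s)
im=cv2.imread('pics/w2.png')[:,:,::-1].copy();hsv=cv2.cvtColor(im,cv2.COLOR_RGB2HSV)
m=((hsv[...,2]<50)|(cv2.inRange(hsv,*OR)>0)).astype(np.uint8);k=m*0;k[160:300,275:355]=1;m*=k
m=cv2.morphologyEx(m,cv2.MORPH_OPEN,np.ones((15,15)))
pts=[];
for r in range(195,275,4):
    x=np.flatnonzero(m[r]);pts.append([(x[0]+x[-1])/2,r]);
print(pts[0],pts[-1]);P=plane(C,pts,.028)[:,:2]
vx,vy,x0,y0=cv2.fitLine(P.astype(np.float32),cv2.DIST_L2,0,.01,.01).ravel();u=np.array([vx,vy])*np.sign(vy)
o=np.array([x0,y0]);print('az',np.degrees(np.arctan2(u[1],u[0])))
rows=np.flatnonzero(m.any(1));tl=np.array([np.flatnonzero(m[rows[-1]]).mean(),rows[-1]+.5])
T=plane(C,tl,.048)[0,:2];N=plane(C,[306,169.5],.030)[0,:2]
a,b=(T-o)@u,(N-o)@u;print('tail',T,'nub',N,'len(.106)',b-a)
for c in(a+.05,b-.056):print('centre',o+c*u)
R=Ro.from_quat(s['eef_rot']).as_matrix();print('tool x az',np.degrees(np.arctan2(R[1,0],R[0,0])))
c=o+(a+.05+b-.056)/2*u;g=c+.02*u;print('tool shift to +20mm pt',R.T@(np.r_[g,.028]-s['position']))
```

```text
[np.float64(309.5), 195] [np.float64(318.0), 271]
az 106.80135
tail [0.49287872 0.13762827] nub [0.46620993 0.23579427] len(.106) 0.10168427783794176
centre [0.48176826 0.18650308]
centre [0.48301574 0.18237159]
tool x az 100.90990282130734
tool shift to +20mm pt [-0.00826211 -0.00617351  0.20403627]
```

>>> drive_tool:
  targets: "0 0 -5.5 -0.006 -0.006 0.05 1;0 0 -5.5 -0.006 -0.006 0.1 1;0 0 -5.5 -0.006 -0.006 0.14 1;0 0 -5.5 -0.006 -0.006 0.17 1;0 0 -5.5 -0.006 -0.006 0.2 1;0 0 -5.5 -0.006 -0.006 0.222 1;0 0 -5.5 -0.006 -0.006 0.222 1;0 0 -5.5 -0.006 -0.006 0.222 1"

```text
t: 3.4
position: [0.4796, 0.1976, 0.0096]
eef_rot: [0.603, 0.798, -0.0, 0.0]
force: [0.4, 1.1, 0.0]
grip_width: 0.0853
grasp_force: 0.0
```

>>> drive_tool:
  targets: "0 0 0 0 0 0 0.35;0 0 0 0 0 0 0.35;0 0 0 0 0 0 0.35;0 0 0 0 0 0 0.35;0 0 0 0 0 0 0.35;0 0 0 0 0 0 0.35;0 0 0 0 0 0 0.35;0 0 0 0 0 0 0.35"
  newtons: 50

```text
t: 4.2
position: [0.4768, 0.1982, 0.0099]
eef_rot: [0.602, 0.799, -0.002, -0.0]
force: [-7.2, -3.7, 12.5]
grip_width: 0.0386
grasp_force: 48.5
```

>>> drive_tool:
  targets: "0 0 0 0 0 0 0.3;0 0 0 0 0 0 0.3;0 0 0 0 0 -0.01 0.3;0 0 0 0 0 -0.03 0.3;0 0 0 0 0 -0.07 0.3;0 0 0 0 0 -0.11 0.3;0 0 0 0 0 -0.11 0.3;0 0 0 0 0 -0.11 0.3"

```text
t: 5.0
position: [0.4797, 0.1992, 0.1202]
eef_rot: [0.602, 0.798, 0.001, 0.001]
force: [0.0, -0.3, -3.7]
grip_width: 0.0386
grasp_force: 51.1
```

Run:
```python
from h import *
s=manip.sense();im=manip.grab_frame('wrist');cv2.imwrite('pics/w3.png',im[:,:,::-1])
np.save('s3.npy',s,allow_pickle=True)
print(s['t'],s['position'],s['eef_rot'],s['force'],s['wrist_torque'],s['grip_width'],s['grasp_force'])
```

```text
5.0 [0.47972248 0.19922346 0.12022744] [6.02259400e-01 7.98299574e-01 9.15830930e-04 7.52023983e-04] [ 0.01115503 -0.32124337 -3.68789579] [-0.01293122  0.0369189   0.06841365] 0.03859897416025001 51.14002883434296
```

View pics/w3.png

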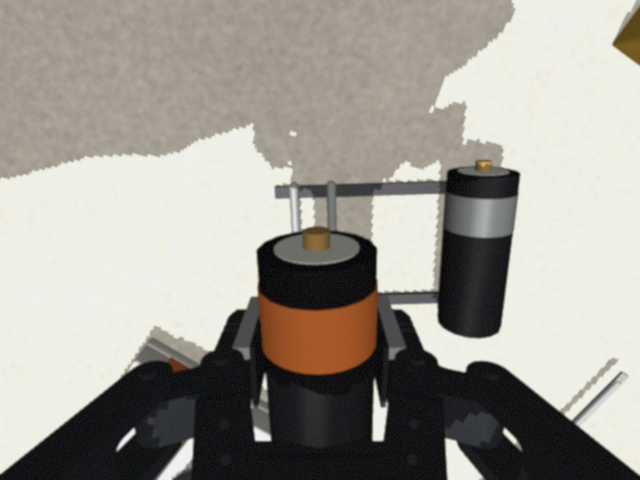

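The cell is held squarely. Its end face sits at (317,249) and its nub at (316,235), which puts the grip about 15.5 mm nub-ward of the cell's centre. I carry it above the charger first, then tilt.

>>> drive_tool:
  targets: "0 0 25.5 -0.353 0.0146 -0.01 0.3;0 0 25.5 -0.353 0.0146 -0.01 0.3;0 0 25.5 -0.353 0.0146 -0.01 0.3;0 0 25.5 -0.353 0.0146 -0.01 0.3;0 0 25.5 -0.353 0.0146 -0.01 0.3;0 0 25.5 -0.353 0.0146 -0.01 0.3;0 0 25.5 -0.353 0.0146 -0.01 0.3;0 0 25.5 -0.353 0.0146 -0.01 0.3"

```text
t: 5.85
position: [0.5898, -0.146, 0.1272]
eef_rot: [0.767, 0.642, -0.002, 0.001]
force: [-0.8, -1.1, -2.5]
grip_width: 0.0386
grasp_force: 51.0
```

>>> drive_tool:
  targets: "0 8 0 0 0 0 0.3;0 15 0 0 0 0 0.3;0 22 0 0 0 0 0.3;0 22 0 0 0 0 0.3;0 22 0 0 0 0 0.3;0 22 0 0 0 0 0.3;0 22 0 0 0 0 0.3;0 22 0 0 0 0 0.3"

```text
t: 6.65
position: [0.5904, -0.1345, 0.1296]
eef_rot: [0.749, 0.635, 0.145, -0.123]
force: [0.6, 0.1, -2.5]
grip_width: 0.0387
grasp_force: 51.0
```

```bash
cat >> h.py <<'E'
yw=np.radians(80.3);U=np.array([np.cos(yw),np.sin(yw),0]);V=np.array([-U[1],U[0],0]);Z=np.array([0,0,1.])
O=np.array([.5871,-.1555,0]);CH=np.c_[U,V,Z]
def where(s):
    R=Ro.from_quat(s['eef_rot']).as_matrix();A=CH.T@R
    print('t',s['t'],'TCP charger mm',(1e3*CH.T@(s['position']-O)).round(1),'axes x',A[:,0].round(3),'z',A[:,2].round(3),'F charger',(CH.T@s['force']).round(1),'w',round(s['grip_width'],4),round(s['grasp_force'],1))
    return R
E
python3 - <<'E'
from h import *
s=manip.sense();im=manip.grab_frame('wrist');cv2.imwrite('pics/w4.png',im[:,:,::-1]);np.save('s4.npy',s,allow_pickle=True)
where(s);C=cam('wrist',s)
for c,st,m in blobs(im,*OR,150):print(c,st,CH.T@(plane(C,c,.04)[0]-O))
E
```

```text
t 6.65 TCP charger mm [ 21.2   0.3 129.6] axes x [0.927 0.005 0.374] z [ 0.374  0.002 -0.927] F charger [ 0.2 -0.6 -2.5] w 0.0387 51.0
[22.2 43.3] [0, 25, 50, 43, 1353] [0.18234102 0.19259832 0.04      ]
[318.6 335.9] [259, 290, 118, 85, 7132] [-0.00345343 -0.00053588  0.04      ]
```

View pics/w4.png

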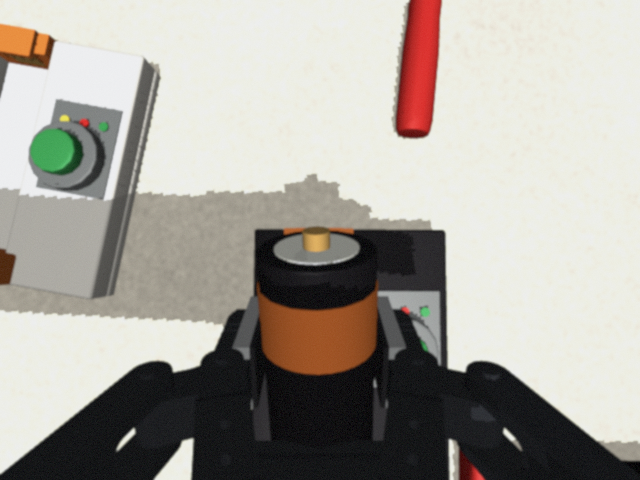

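The view shows the wall centre at about column 319 and the cell at about 317, so the two line up to within about 1 mm. I descend in two steps.

>>> drive_tool:
  targets: "0 0 0 -0.01 0.0007 0.025 0.3;0 0 0 -0.02 0.0007 0.048 0.3;0 0 0 -0.0315 0.0007 0.0735 0.3;0 0 0 -0.0315 0.0007 0.0735 0.3;0 0 0 -0.0315 0.0007 0.0735 0.3;0 0 0 -0.0315 0.0007 0.0735 0.3;0 0 0 -0.0315 0.0007 0.0735 0.3;0 0 0 -0.0315 0.0007 0.0735 0.3"

```text
t: 7.5
position: [0.5912, -0.1381, 0.0505]
eef_rot: [0.749, 0.634, 0.146, -0.122]
force: [-0.3, -0.8, -2.3]
grip_width: 0.0384
grasp_force: 50.9
```

Run:
```python
from h import *
where(manip.sense())
```

```text
t 7.5 TCP charger mm [17.9 -1.1 50.5] axes x [0.927 0.003 0.374] z [ 0.374 -0.001 -0.927] F charger [-0.9  0.2 -2.3] w 0.0384 50.9
```

>>> drive_tool:
  targets: "0 0 0 -0.0005 -0.0004 0.0025 0.3;0 0 0 -0.001 -0.0004 0.005 0.3;0 0 0 -0.002 -0.0004 0.0075 0.3;0 0 0 -0.0025 -0.0004 0.01 0.3;0 0 0 -0.0034 -0.0004 0.0128 0.3;0 0 0 -0.0034 -0.0004 0.0128 0.3;0 0 0 -0.0034 -0.0004 0.0128 0.3;0 0 0 -0.0034 -0.0004 0.0128 0.3"

```text
t: 8.3
position: [0.5899, -0.136, 0.0361]
eef_rot: [0.749, 0.634, 0.145, -0.124]
force: [-3.1, 0.7, -1.4]
grip_width: 0.039
grasp_force: 51.1
```

Run:
```python
from h import *
s=manip.sense();where(s);print(s['wrist_torque'])
```

```text
t 8.3 TCP charger mm [19.7  0.5 36.1] axes x [0.927 0.002 0.375] z [ 0.375  0.002 -0.927] F charger [ 0.2  3.2 -1.4] w 0.039 51.1
[-0.36869939  0.63032986  0.06888083]
```

>>> drive_tool:
  targets: "0 0 0 0 -0.0007 0 0.3;0 0 0 0 -0.0007 0 0.3;0 0 0 0 -0.0007 0 0.58;0 0 0 0 -0.0007 0 0.58;0 0 0 0 -0.0007 0 0.58;0 0 0 0 -0.0007 0 0.58;0 0 0 0 -0.0007 0 0.58;0 0 0 0 -0.0007 0 0.58"

```text
t: 9.1
position: [0.5898, -0.1361, 0.0362]
eef_rot: [0.749, 0.634, 0.146, -0.123]
force: [-0.5, 0.2, -0.4]
grip_width: 0.0494
grasp_force: 0.0
```

Run:
```python
from h import *
s=manip.sense();where(s);print(s['wrist_torque'])
a=[cv2.resize(manip.grab_frame(n)[y:y+120,x:x+160],(400,300)) for n,y,x in(('top',200,310),('scene',150,190))]
w=cv2.resize(manip.grab_frame('wrist'),(400,300))
cv2.imwrite('pics/m1.png',np.vstack([np.hstack(a),np.hstack([w,w*0])])[:,:,::-1])
```

```text
t 9.1 TCP charger mm [19.6  0.6 36.2] axes x [0.927 0.003 0.375] z [ 0.375  0.001 -0.927] F charger [ 0.1  0.6 -0.4] w 0.0494 0.0
[-0.40167603  0.07058836 -0.04180107]
```

View pics/m1.png

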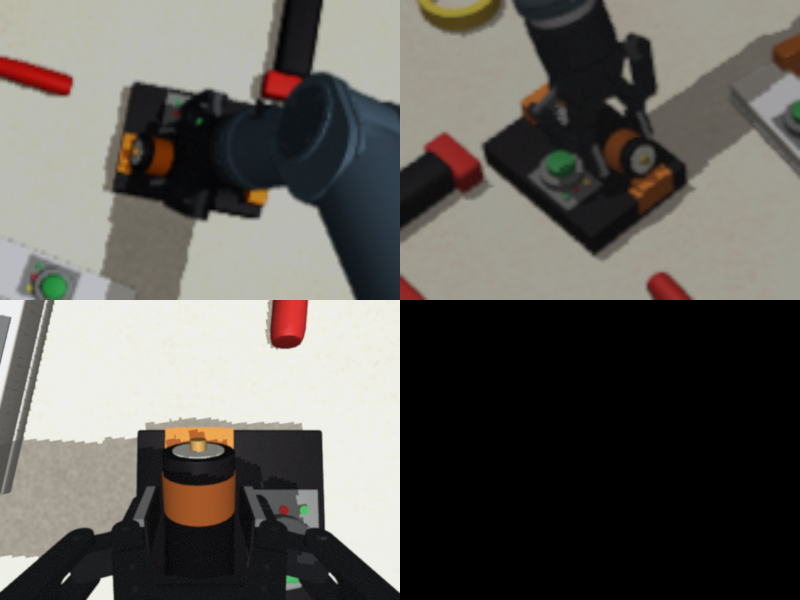

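The cell now leans in the bay with its nub end on the lip, centred between the fingers. I retract, shut the fingers, tilt to 30° and go beyond the nub end.

>>> drive_tool:
  targets: "0 0 0 0 0 -0.03 0.58;0 0 0 0 0 -0.065 0.58;0 3 0 0.025 0 -0.065 0.4;0 8 0 0.055 0 -0.055 0;0 8 0 0.063 0 -0.043 0;0 8 0 0.063 0 -0.043 0;0 8 0 0.063 0 -0.043 0;0 8 0 0.063 0 -0.043 0"

```text
t: 10.05
position: [0.5968, -0.0952, 0.0994]
eef_rot: [0.738, 0.624, 0.197, -0.167]
force: [-0.1, 0.7, 1.1]
grip_width: 0.0003
grasp_force: 0.0
```

Run:
```python
from h import *
s=manip.sense();where(s);print(s['joint_positions'])
a=[cv2.resize(manip.grab_frame(n)[y:y+120,x:x+160],(400,300)) for n,y,x in(('top',200,310),('scene',150,190))]
w=cv2.resize(manip.grab_frame('wrist'),(400,300))
cv2.imwrite('pics/m2.png',np.vstack([np.hstack(a),np.hstack([w,w*0])])[:,:,::-1])
```

```text
t 10.05 TCP charger mm [61.1  0.6 99.4] axes x [0.867 0.002 0.498] z [ 0.498  0.001 -0.867] F charger [0.6 0.2 1.1] w 0.0003 0.0
[ 0.82132658  0.83471942 -0.68245742  1.67848992 -0.04082642  0.8322337
  0.16461732]
```

View pics/m2.png

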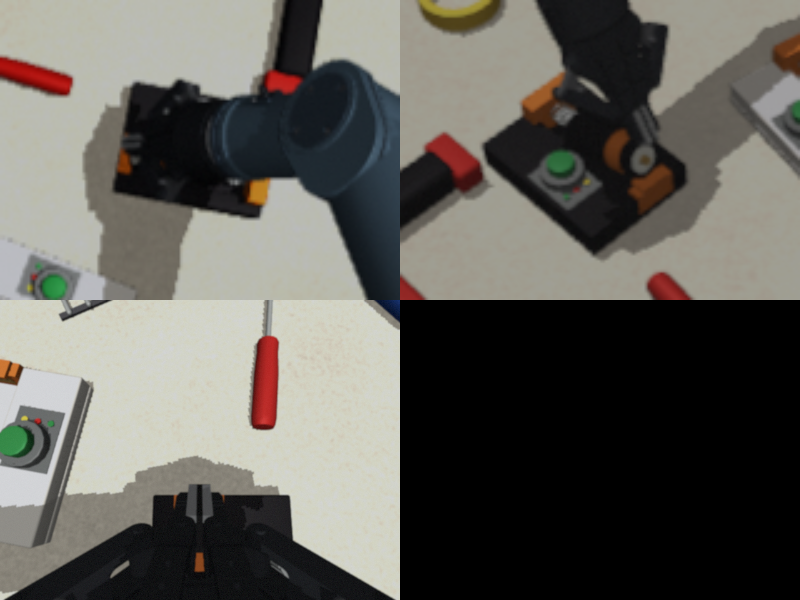

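>>> drive_tool:
  targets: "0 0 0 -0.007 0 0.009 0;0 0 0 -0.0146 0 0.0174 0;0 0 0 -0.0146 0 0.0174 0;0 0 0 -0.0171 0 0.016 0;0 0 0 -0.0196 0 0.0145 0;0 0 0 -0.0222 0 0.013 0;0 0 0 -0.0247 0 0.0116 0;0 0 0 -0.0247 0 0.0116 0"

```text
t: 11.0
position: [0.5946, -0.1085, 0.0782]
eef_rot: [0.737, 0.624, 0.198, -0.168]
force: [0.2, 4.4, 1.7]
grip_width: -0.0001
grasp_force: 2.4
```

Run:
```python
from h import *
s=manip.sense();where(s)
```

```text
t 11.0 TCP charger mm [47.6  0.6 78.2] axes x [0.865 0.004 0.502] z [ 0.502  0.001 -0.865] F charger [4.3 0.6 1.7] w -0.0001 2.4
```

>>> drive_tool:
  targets: "0 0 0 -0.0017 0 -0.001 0;0 0 0 -0.0035 0 -0.002 0;0 0 0 -0.0052 0 -0.003 0;0 0 0 -0.0052 0 -0.003 0;0 0 0 -0.0052 0 -0.003 0;0 0 0 -0.0052 0 -0.003 0;0 0 0 -0.0052 0 -0.003 0;0 0 0 -0.0052 0 -0.003 0"

```text
t: 11.8
position: [0.5937, -0.1128, 0.0786]
eef_rot: [0.736, 0.624, 0.199, -0.168]
force: [1.0, 6.7, 2.4]
grip_width: 0.0002
grasp_force: 4.1
```

Run:
```python
from h import *
s=manip.sense();where(s)
```

```text
t 11.8 TCP charger mm [43.2  0.7 78.6] axes x [0.864 0.005 0.503] z [ 0.503  0.002 -0.864] F charger [6.7 0.1 2.4] w 0.0002 4.1
```

>>> drive_tool:
  targets: "0 0 0 -0.0029 0 0.003 0;0 0 0 -0.0033 0 0.006 0;0 0 0 -0.0037 0 0.0094 0;0 0 0 -0.0044 0 0.013 0;0 0 0 -0.005 0 0.0165 0;0 0 0 -0.0057 0 0.0198 0;0 0 0 -0.0057 0 0.0198 0;0 0 0 -0.0057 0 0.0198 0"

```text
t: 12.6
position: [0.5945, -0.1052, 0.0592]
eef_rot: [0.735, 0.625, 0.2, -0.17]
force: [2.2, 12.8, 3.9]
grip_width: 0.0002
grasp_force: 6.4
```

Run:
```python
from h import *
s=manip.sense();where(s)
```

```text
t 12.6 TCP charger mm [50.8  1.2 59.2] axes x [0.863 0.006 0.506] z [ 0.506  0.004 -0.863] F charger [13.   0.   3.9] w 0.0002 6.4
```

>>> drive_tool:
  targets: "0 0 0 -0.0016 0 0.0008 0;0 0 0 -0.0032 0 0.0016 0;0 0 0 -0.0038 0 0.0035 0;0 0 0 -0.0044 0 0.0055 0;0 0 0 -0.0045 0 0.0078 0;0 0 0 -0.0046 0 0.01 0;0 0 0 -0.0046 0 0.01 0;0 0 0 -0.0046 0 0.01 0"

```text
t: 13.4
position: [0.5944, -0.104, 0.048]
eef_rot: [0.735, 0.625, 0.199, -0.17]
force: [2.2, 12.1, 3.0]
grip_width: -0.0001
grasp_force: 6.2
```

Run:
```python
from h import *
s=manip.sense();where(s)
a=[cv2.resize(manip.grab_frame(n)[y:y+90,x:x+120],(400,300),interpolation=cv2.INTER_CUBIC) for n,y,x in(('top',220,340),('scene',170,210))]
cv2.imwrite('pics/m3.png',np.hstack(a)[:,:,::-1])
```

```text
t 13.4 TCP charger mm [52.   1.5 48. ] axes x [0.863 0.006 0.506] z [ 0.506  0.005 -0.863] F charger [12.3 -0.1  3. ] w -0.0001 6.2
```

View pics/m3.png

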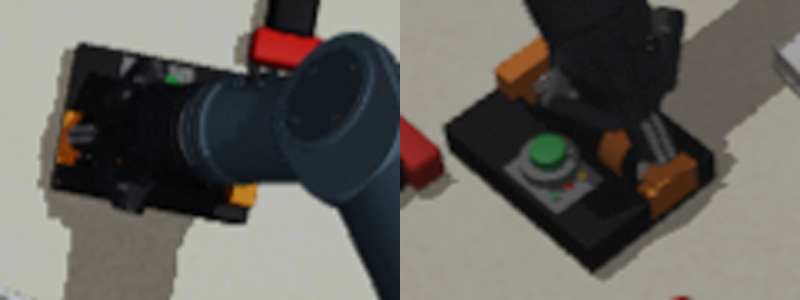

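>>> drive_tool:
  targets: "0 0 0 -0.0005 0 0.0009 0;0 0 0 0.0045 0 0.0028 0;0 0 0 0.009 0 0.005 0;0 0 0 0.0135 0 0.007 0;0 0 0 0.0178 0 0.0092 0;0 0 0 0.0178 0 0.0092 0;0 0 0 0.023 0 0 0;0 0 0 0.0374 0 -0.0245 0"

```text
t: 14.3
position: [0.5958, -0.0905, 0.0849]
eef_rot: [0.738, 0.623, 0.196, -0.169]
force: [0.7, 0.3, -0.1]
grip_width: 0.0
grasp_force: 0.0
```

>>> drive_tool:
  targets: "0 -8 0 -0.01 0 -0.05 0;0 -16 0 -0.02 0 -0.09 0;0 -24 0 -0.02 0 -0.1 0;0 -30 0 -0.02 0 -0.1 0;0 -30 0 -0.02 0 -0.1 0;0 -30 0 -0.02 0 -0.1 0;0 -30 0 -0.02 0 -0.1 0;0 -30 0 -0.02 0 -0.1 0"

```text
t: 15.1
position: [0.5854, -0.1586, 0.162]
eef_rot: [0.765, 0.644, -0.0, -0.001]
force: [-0.1, -0.1, -0.3]
grip_width: 0.0002
grasp_force: 0.0
```

Run:
```python
from h import *
s=manip.sense();where(s);np.save('s5.npy',s,allow_pickle=True)
w=manip.grab_frame('wrist');cv2.imwrite('pics/w5.png',w[:,:,::-1]);C=cam('wrist',s)
a=cv2.resize(manip.grab_frame('scene')[170:260,210:330],(400,300),interpolation=cv2.INTER_CUBIC)
cv2.imwrite('pics/m4.png',np.hstack([cv2.resize(w,(400,300)),a])[:,:,::-1])
for nm,col,z in(('or',OR,.045),('gr',GR,.05)):
    for c,st,m in blobs(w,*col,100):print(nm,c,st,CH.T@(plane(C,c,z)[0]-O))
```

```text
t 15.1 TCP charger mm [ -3.3   1.2 162. ] axes x [ 1.    -0.001  0.001] z [ 0.001  0.002 -1.   ] F charger [-0.1  0.1 -0.3] w 0.0002 0.0
or [319.9 137.1] [285, 123, 70, 31, 1916] [ 0.05631552 -0.00014223  0.045     ]
or [  5.5 162.8] [0, 143, 20, 42, 418] [0.04027687 0.20207365 0.045     ]
or [319.3 193.5] [290, 174, 60, 39, 2011] [0.02016052 0.00024313 0.045     ]
gr [39.6 43.9] [14, 19, 54, 51, 2016] [0.10926346 0.16178019 0.05      ]
gr [397.1 242.7] [378, 223, 40, 40, 1225] [-0.01234887 -0.05193595  0.05      ]
```

View pics/m4.png

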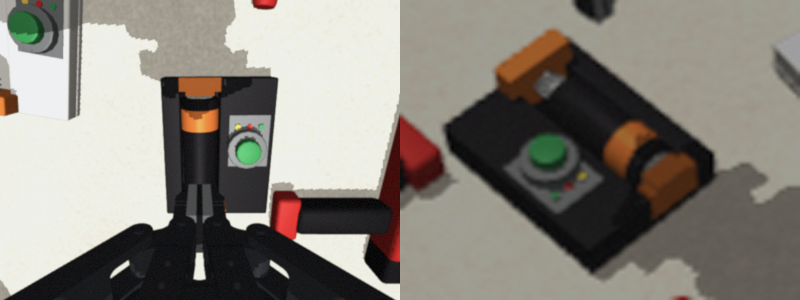

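Run:
```python
from h import *
s2=np.load('s2.npy',allow_pickle=True).item();C2=cam('wrist',s2)
a=np.radians(106);u=np.array([np.cos(a),np.sin(a),0])
b=(plane(C2,[309.6,204.4],.045)[0]-np.array([.481,.1828,0]))@u;print('band along cell',b)
s5=np.load('s5.npy',allow_pickle=True).item();C5=cam('wrist',s5)
def P(C,x,z):return proj(C,O+CH@np.array([x,0,z]))[0].round(1)
for th,cx,cz in((0,-.005,.030),(6,-.005,.036),(18,-.002,.0445)):
    t=np.radians(th);U2=np.array([np.cos(t),np.sin(t)]);n=np.array([-U2[1],U2[0]]);c=np.array([cx,cz])
    print(th,'wrist band',P(C5,*(c+b*U2+.017*n)),'rim top',P(C5,*(c+.05*U2+.02*n)),'tail top',P(C5,*(c-.05*U2+.02*n)),
     'scene band',P(cam('scene'),*(c+b*U2+.017*n)),'rim',P(cam('scene'),*(c+.05*U2+.02*n)))
w=cv2.imread('pics/w5.png');h=cv2.cvtColor(w,cv2.COLOR_BGR2HSV)
print([(r,w[r,320].tolist()) for r in range(146,182,2)])
im=manip.grab_frame('scene')
for c,st,m in blobs(im,*OR,30):
    if 220<c[0]<310 and c[1]>170:print('scene',c,st)
```

```text
band along cell 0.028074891617947365
0 wrist band [319.7 189.8] rim top [319.7 156.3] tail top [319.7 299.8] scene band [278.9 212.2] rim [284.9 216.3]
6 wrist band [319.7 195.7] rim top [319.7 162.6] tail top [319.7 302.6] scene band [278.  209.4] rim [283.9 212.9]
18 wrist band [319.6 203.4] rim top [319.6 173. ] tail top [319.7 299.5] scene band [277.1 205.4] rim [282.5 207.3]
[(146, [43, 92, 173]), (148, [43, 93, 172]), (150, [43, 92, 171]), (152, [48, 96, 171]), (154, [71, 105, 140]), (156, [105, 114, 117]), (158, [66, 68, 67]), (160, [22, 23, 21]), (162, [22, 19, 22]), (164, [20, 18, 19]), (166, [21, 24, 22]), (168, [17, 17, 19]), (170, [16, 8, 14]), (172, [21, 20, 21]), (174, [21, 19, 18]), (176, [25, 28, 36]), (178, [32, 65, 124]), (180, [45, 94, 172])]
scene [249.  186.3] [239, 179, 22, 16, 135]
scene [277.2 212.5] [272, 207, 14, 14, 102]
scene [289.7 220.3] [284, 217, 13, 8, 54]
```

The cell is seated. The band in the scene view is at (277,212.5), against a prediction of (279,212.2) for level. The rim and lip rows also match the level case, and the nub is hidden under the lip. Next I go above the button.

>>> drive_tool:
  targets: "0 0 0 -0.0087 0.045 0.01 0;0 0 0 -0.0087 0.0532 0.05 0;0 0 0 -0.0087 0.0532 0.08 0;0 0 0 -0.0087 0.0532 0.1 0;0 0 0 -0.0087 0.0532 0.103 0;0 0 0 -0.0087 0.0532 0.103 0;0 0 0 -0.0087 0.0532 0.103 0;0 0 0 -0.0087 0.0532 0.103 0"

```text
t: 16.05
position: [0.6384, -0.174, 0.0614]
eef_rot: [0.764, 0.646, 0.001, 0.001]
force: [-0.1, 0.1, -0.8]
grip_width: -0.0002
grasp_force: 0.0
```

Run:
```python
from h import *
where(manip.sense())
```

```text
t 16.05 TCP charger mm [ -9.6 -53.7  61.4] axes x [ 1.     0.003 -0.   ] z [-0.    -0.002 -1.   ] F charger [ 0.   0.1 -0.8] w -0.0002 0.0
```

>>> drive_tool:
  targets: "0 0 0 -0.002 -0.001 0.002 0;0 0 0 -0.002 -0.001 0.004 0;0 0 0 -0.002 -0.001 0.006 0;0 0 0 -0.002 -0.001 0.008 0;0 0 0 -0.002 -0.001 0.01 0;0 0 0 -0.002 -0.001 0.012 0;0 0 0 -0.002 -0.001 0.012 0;0 0 0 -0.002 -0.001 0.012 0"

```text
t: 16.85
position: [0.636, -0.1756, 0.048]
eef_rot: [0.763, 0.646, -0.0, 0.0]
force: [-2.3, -0.8, 3.8]
grip_width: -0.0001
grasp_force: 2.2
```

>>> drive_tool:
  targets: "0 0 0 0 0 0.001 0;0 0 0 0 0 0.002 0;0 0 0 0 0 0.003 0;0 0 0 0 0 0.004 0;0 0 0 0 0 0.005 0;0 0 0 0 0 0.006 0;0 0 0 0 0 0.006 0;0 0 0 0 0 0.006 0"

```text
t: 17.65
position: [0.6363, -0.1756, 0.0465]
eef_rot: [0.764, 0.646, -0.001, 0.001]
force: [-15.0, 2.2, 39.9]
grip_width: -0.0001
grasp_force: 19.9
```

>>> drive_tool:
  targets: "0 0 0 0 0 -0.004 0;0 0 0 0 0 -0.004 0;0 0 0 0 0 -0.004 0;0 0 0 0 0 -0.004 0;0 0 0 0 0 -0.004 0;0 0 0 0 0 -0.004 0;0 0 0 0 0 -0.004 0;0 0 0 0 0 -0.004 0"

```text
t: 18.45
position: [0.6364, -0.1756, 0.0471]
eef_rot: [0.763, 0.646, 0.0, 0.0]
force: [-4.3, 0.4, 12.8]
grip_width: 0.0003
grasp_force: 6.2
```

>>> drive_tool:
  targets: "0 0 0 0 0 -0.0025 0;0 0 0 0 0 -0.0025 0;0 0 0 0 0 -0.0025 0;0 0 0 0 0 -0.0025 0;0 0 0 0 0 -0.0025 0;0 0 0 0 0 -0.0025 0;0 0 0 0 0 -0.0025 0;0 0 0 0 0 -0.0025 0"

```text
t: 19.25
position: [0.6363, -0.1756, 0.0484]
eef_rot: [0.763, 0.646, 0.0, 0.0]
force: [0.2, -1.3, 4.2]
grip_width: -0.0002
grasp_force: 2.0
```

>>> drive_tool:
  targets: "0 0 0 0 0 -0.0025 0;0 0 0 0 0 -0.0025 0;0 0 0 0 0 -0.0025 0;0 0 0 0 0 -0.0025 0;0 0 0 0 0 -0.0025 0;0 0 0 0 0 -0.0025 0;0 0 0 0 0 -0.0025 0;0 0 0 0 0 -0.0025 0"

```text
t: 20.05
position: [0.6361, -0.1755, 0.0508]
eef_rot: [0.763, 0.646, 0.0, 0.0]
force: [1.4, -0.7, 1.8]
grip_width: -0.0001
grasp_force: 1.3
```

>>> drive_tool:
  targets: "0 0 0 0 0 -0.0025 0;0 0 0 0 0 -0.0025 0;0 0 0 0 0 -0.0025 0;0 0 0 0 0 -0.0025 0;0 0 0 0 0 -0.0025 0;0 0 0 0 0 -0.0025 0;0 0 0 0 0 -0.0025 0;0 0 0 0 0 -0.0025 0"

```text
t: 20.85
position: [0.6359, -0.1754, 0.0532]
eef_rot: [0.763, 0.646, -0.0, -0.0]
force: [-0.7, 0.2, 0.9]
grip_width: -0.0
grasp_force: 0.3
```

The force started at z = 53 mm, rose to about 5 N, and met a hard stop at 47 mm. That is the full 6 mm of travel. I retract and check.

>>> drive_tool:
  targets: "0 0 0 0 0 -0.03 0;0 0 0 0 0 -0.07 0;0 0 0 -0.03 0 -0.11 0;0 0 0 -0.05 0 -0.13 0;0 0 0 -0.05 0 -0.13 0;0 0 0 -0.05 0 -0.13 0;0 0 0 -0.05 0 -0.13 0;0 0 0 -0.05 0 -0.13 0"

```text
t: 21.65
position: [0.6273, -0.2231, 0.1819]
eef_rot: [0.763, 0.647, -0.0, -0.001]
force: [0.3, 0.6, -0.2]
grip_width: -0.0001
grasp_force: 0.0
```

Run:
```python
from h import *
s=manip.sense();where(s);im=manip.grab_frame('scene')
for nm,col in(('or',OR),('gr',GR)):
  for c,st,m in blobs(im,*col,30):
    if 220<c[0]<310 and c[1]>170:print(nm,c,st)
i0=cv2.imread('pics/scene0.png')[:,:,::-1]
print('grey cell diff',np.abs(im[268:300,385:435].astype(int)-i0[268:300,385:435]).mean())
```

```text
t 21.65 TCP charger mm [-59.9 -51.  181.9] axes x [1.    0.005 0.001] z [ 0.001  0.002 -1.   ] F charger [ 0.6 -0.2 -0.2] w -0.0001 0.0
or [248.9 186.4] [239, 179, 22, 16, 134]
or [278.6 211.8] [274, 208, 12, 9, 56]
or [289.7 220.3] [284, 217, 13, 8, 53]
gr [253.5 214.5] [249, 211, 10, 8, 65]
grey cell diff 3.2370833333333335
```

The band's blob shrank. I check whether that is shadow or movement, using a looser mask and the wrist camera.

Run:
```python
from h import *
s=manip.sense();im=manip.grab_frame('scene');w=manip.grab_frame('wrist');C=cam('wrist',s)
L=((3,120,35),(22,255,255))
for c,st,m in blobs(im,*L,30):
    if 220<c[0]<310 and c[1]>170:print('scene',c,st)
def P(x,z):return proj(C,O+CH@np.array([x,0,z]))[0].round(1)
print('pred seated band',P(-.005+.028,.047),'rim',P(.045,.05),'lip',P(.047,.04))
for c,st,m in blobs(w,*L,150):print('wrist',c,st)
r,c=P(.045,.05)[::-1].astype(int)
print([(k,w[k,c].tolist()) for k in range(max(r-12,0),r+30,2)])
```

```text
scene [249.7 189.4] [239, 179, 23, 22, 280]
scene [277.4 213.2] [271, 206, 17, 18, 157]
scene [290.1 224.3] [281, 215, 19, 21, 233]
pred seated band [240.5  97.7] rim [237.7  60.8] lip [240.5  58.9]
wrist [240.3  46.1] [204, 31, 73, 33, 2155]
wrist [243.3 100.7] [212, 82, 64, 39, 2351]
wrist [249.3 255.2] [206, 232, 85, 42, 2962]
[(48, [177, 100, 48]), (50, [175, 97, 47]), (52, [177, 101, 50]), (54, [176, 98, 47]), (56, [175, 97, 47]), (58, [177, 98, 47]), (60, [150, 86, 41]), (62, [100, 76, 42]), (64, [32, 28, 20]), (66, [25, 28, 29]), (68, [9, 7, 12]), (70, [20, 22, 24]), (72, [36, 35, 36]), (74, [32, 31, 37]), (76, [37, 36, 38]), (78, [34, 32, 35]), (80, [34, 34, 36]), (82, [120, 79, 49]), (84, [230, 152, 72]), (86, [236, 159, 75]), (88, [236, 159, 76])]
```

The band is at (277,213) and (243,101), as predicted for a seated cell to within the same 2–3 px bias as before. The change was only shadow.

```bash
python3 -c "
from bench import manip
print(manip.hand_in())"
```

```text
the job is handed in; nothing more can be done
None
```

The orange-banded cell is seated level in the charger with its nub under the lip, and the start button was then pressed its full 6 mm and let go. I handed the job in at about 22 s; the press on the button's stop peaked at about 40 N (the limit for the arm or gripper body), but through the fingertips.

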